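# Hold a burner nozzle down at the stop of a leak-test block

## Robot

A 6-joint arm with a two-finger parallel gripper is mounted at the origin on the work surface. World frame = base frame: x ahead of the robot, y to its left, z up, the work surface at z = 0. Lengths are in m, angles in degrees, forces in N, time in s.
With the tool pointing down it reaches from about 0.3 to 0.75 m from the base axis. Payload 8.5 kg.
Tool frame: the origin (TCP) lies between the finger pads; the fingertips stand 17 mm ahead of it and the grasp point (between the pads) lies 2 mm behind it; z points along the fingers, y is the direction in which the jaws open and shut (so a half turn about z gives the same grasp; the last joint's range is limited). The gripper opens to 85 mm and grips with 20 to 120 N. Pads are 22 mm wide; open, the fingers measure 114 mm over their backs; the gripper's body (76 mm by 85 mm) begins 54 mm behind the grasp point. The pads swing forward as they close: fully open they stand 13 mm farther back than shut.
Start: joints at [-77.825, 21.807, 74.336, -0, 83.858, -12.336], TCP at [0.228, -0.5, 0.248] pointing down, gripper open.
Joint ranges: [-178.18, 178.18], [-50.72, 133.34], [12.68, 142.11], [-81.47, 261.47], [9.98, 163.14], [-165.26, 165.26]. Speed limits (degrees/s): [136.94, 136.94, 180, 180, 180, 180].

## Interface

Orientations are given as a 3x3 rotation matrix whose columns are the frame's x, y, z axes.
In Python, from rig import readout, eyes, env gives the robot as it stands.
- The arm moves only by the tool arm_command, never from a script. Its argument "rows" is text: rows parted by semicolons, each of 7 numbers parted by spaces: the closure, from 0 (fully open) to 1 (shut), then the shift along the tool's x, y, z in mm, then the turn, a rotation vector about the tool's x, y, z in degrees. In form: grip dx dy dz rx ry rz; .... A call has 1 to 5 rows; each row shifts and turns the commanded pose from where the row before left it, along the tool's axes as they then stand; what a row does not reach is not made up. A row lasts 1/12 s, in which the tool goes at most 41.7 mm and 7.16 degrees, less where a joint would pass 70% of its speed; a pose out of reach is approached as far as the arm can. A call with a gripper value outside its range is refused whole. The fingers move at their own pace and stop on an object; "squeeze" is the grip in N (left out, the last holds). Time passes only in rows, so rows that do not move let the fingers close. It gives the time, the measured TCP pose, the force and the opening at its end, in the units of the state.
- readout.observe(): the state, without advancing time (a new reading comes with each control period).
- eyes.get_image(name): name is "scene" or "top"; returns the picture (400x640x3 uint8, red, green, blue); there is no depth.
- eyes.camera_model(name): a dict with "mtx" (3x3 intrinsics, pixels), "k1" (the pictures are not rectified: a ray, as slopes to the right and down, at radius r is drawn at 1 + k1 r^2 times it, then the intrinsics apply), "view" (4x4, takes a point from world to camera coordinates). Camera axes: x right, y up, looking along -z (the intrinsics and any distortion apply to the point x, -y, -z); pixel columns grow to the right and rows downward; lengths in m; the calibration is good to about 2 mm. A picture is of the moment at which its call begins. camera_model takes no time and is no camera call.
- env.close_job(): hands the job in, once; it reports no verdict.
The state is a dict: "time_s": time; "q": joint angles; "qvel": joint speeds; "joint_efforts": joint torques, N m; "position": TCP position; "tool_rot": TCP orientation; "ft_force": force on the tool from outside, world axes, zero at the start; "wrist_torque": the same for the moment, N m; "grip_width": finger opening in m.
Only numpy, scipy, OpenCV 4.12 (cv2) and the standard library are available. Lean on these libraries where they do the work, as an engineer would, in place of code of your own. Each camera call takes 0.05 s, during which the arm holds its last target. There are 200 camera calls.

## Task

Pick up the brass burner nozzle that has a pin in its side, turn it so that the pin faces the slot of the leak-test block, and push it down on the sprung plunger until its flange sits firmly on the stop ring all round; do not slam it. Finish while still holding it pressed down there: do not let go, for the leak test runs while you hold. Leave the other things where they are.

Things in the scene. Friction and masses are not known exactly. Their poses are not given: they have to be found in the camera images.
- nozzle_grip (a point): Grip point of the loose brass burner nozzle with the side pin (80 mm tall, 0.2 to 0.3 kg, upright on the bench): on its axis near the middle of the plain round stem, which is 28 mm in diameter and 50 mm long; 58 mm above the foot, 28 mm above the top of the flange. Grip across the stem in any direction. z up along the axis, x along the pin.
- nozzle_foot (a point): Centre of the underside of that nozzle's foot (x along the pin, z up). Above it: round spigot 32 mm in diameter, 24 mm long (foot bevelled to 26 mm), then the round flange, 44 mm in diameter, 6 mm thick, then the stem.
- nozzle: The same nozzle; origin at the foot's centre. Its steel side pin, 10 mm in diameter, sticks out level along +x from the spigot, pin axis 12 mm above the foot, pin tip 42 mm from the nozzle's axis (20 mm beyond the flange).
- block: Leak-test block, fixed to the bench: dark base plate 120 (x) by 100 (y) by 12 mm, on it an upright steel collar 58 mm in diameter with a bore 36 mm in diameter. Origin under the centre, x towards the collar's one slot: 15 mm wide, open at the top, 30 mm deep, for the side pin. An index mark on the plate lies in front of the slot; a brass pipe stub points the other way.
- seat (a point): Centre of the mouth of the block, level with the top face of its stop ring, 60 mm above the bench; z up, x points to the slot.
- stop_ring: The hard stop: aluminium ring on top of the collar, 62 mm across, bore 38 mm, 6 mm thick, with the same slot (16 mm wide here) towards +x. Origin at the centre of its underside, 54 mm above the bench. The nozzle's flange lands on its top face.
- plunger (a joint): Sprung plunger (brass disc, 28 mm across) in the bore, m: 0 at rest, top then 6 mm below the ring's top face; grows as pressed down. The spring pushes up with about 4.5 N at 0, 10 N at 0.018, where the flange meets the ring (it could go to 0.022), and lifts the nozzle when let go. Some 15 to 20 N of downward push in all holds the flange firmly on the ring.
- plain_nozzle: Bystander: a nozzle of the same shape and size but without a side pin; origin under its foot.
- short_nozzle: Bystander: a shorter nozzle, 58 mm tall, without a side pin; origin under its foot.
- coffee_pot: Bystander: small copper coffee pot, 76 mm across, 65 mm tall, with a wooden handle reaching 120 mm along its x; origin under the pot.
- black_bowl: Bystander: black bowl, 100 mm across, 38 mm tall; origin under its centre.
- hammer: Bystander: hammer lying on the bench; x along it, handle to -x.
- flux_jar: Bystander: white jar with a steel cap, 60 mm across, 75 mm tall; origin under it.
- brush: Bystander: wooden brush lying on the bench; x along it.
Mind the look-alikes: they are no part of the job. Leave any green or purple look-alike of the nozzle alone.

How it is judged (in metres and radians):
On the way, in this order (a step that is already met when the one before it is completed fails the run):
1. the nozzle with the pin is lifted clear of the bench in the gripper (height (world z) of nozzle_foot above 0.03 m and contact force between the fingers and nozzle above 2 N and value of joint plunger below 0.003 m), for 0.2 s.
2. its pin is in the slot and its flange is pressed on the stop ring against the spring (value of joint plunger above 0.0163 m and horizontal distance between nozzle_foot and seat below 0.005 m and z of nozzle_foot in the frame of seat below -0.0223 m and angle between the x axis of nozzle_foot and the x axis of seat, either way round below 0.17 rad and angle between nozzle_foot's own z axis and vertical below 0.09 rad and contact force between nozzle and stop_ring above 1.5 N and contact force between any of the fingers, the arm and nozzle above 2 N), for 0.3 s.
At the end, for the whole second after the job is handed in: The robot still pushes the pinned nozzle down: plunger in at least 16.3 of 18 mm, foot 22.3 mm or more below the ring top and within 5 mm of centre, pin within 0.17 rad of the slot, upright within 0.09 rad, at rest (under 20 mm/s), flange bearing on the ring with over 1.5 N (all of step 2 and linear speed of nozzle below 0.02 m/s); the arm keeps its last pose, push and grip.
It fails at once if the nozzle is slammed or crushed on the stop ring (over 60 N) (contact force between nozzle and stop_ring above 60 N).
It fails at once if a bystander is pushed more than 40 mm from its place (distance of any of plain_nozzle, short_nozzle, coffee_pot, black_bowl, hammer, flux_jar, brush from where it was at the start of the episode above 0.04 m).
It fails at once if a bystander nozzle, jar or pot is tipped over (angle between any of plain_nozzle, short_nozzle, flux_jar, coffee_pot, black_bowl's own z axis and vertical above 0.7 rad).
It also fails if it takes over 45 s, if anything falls off the work surface, if the arm or the gripper's body presses on something with over 40 N, if the wrist force passes 120 N, or if a joint passes its speed limit or range.

## Working session

There is one attempt and no reset: what is moved stays moved. The work goes in short steps, Python scripts to look and compute and a tool call to move; the robot and the scene stay as the last step left them, time stands still between calls to the robot, and variables do not carry over. Pictures are saved under pics/ and viewed, about 8 in all and at most 12, crops included, and the job is handed in when it is done.

Besides the shell and the picture viewer there is one more tool, called after "Call:" in YAML: its name, and indented under it one key for each argument. arm_command: Moves the arm, as the interface text tells. Its arguments: {"type":"object","properties":{"rows":{"type":"string"},"squeeze":{"type":"number"}},"required":["rows"]}

```bash
mkdir -p pics; cat > h.py <<'E'
import numpy as np, cv2
from rig import readout, eyes, env
def shot(n,f):
    im=eyes.get_image(n); cv2.imwrite('pics/'+f,im[:,:,::-1]); return im
def ray(n,u,v):
    c=eyes.camera_model(n); K=np.array(c['mtx']); V=np.array(c['view']); k=c['k1']
    d=np.linalg.solve(K,[u,v,1.])[:2]; p=d.copy()
    for _ in range(30): p=d/(1+k*(p@p))
    R,t=V[:3,:3],V[:3,3]
    return -R.T@t, R.T@np.array([p[0],-p[1],-1.])
def onz(n,u,v,z):
    o,d=ray(n,u,v); return o+d*(z-o[2])/d[2]
def proj(n,P):
    c=eyes.camera_model(n); K=np.array(c['mtx']); V=np.array(c['view']); k=c['k1']
    x=V[:3,:3]@np.array(P)+V[:3,3]; p=np.array([x[0],-x[1]])/-x[2]; p=p*(1+k*(p@p))
    return (K@[*p,1])[:2]
def crop(im,u0,v0,u1,v1,s,f): cv2.imwrite('pics/'+f,cv2.resize(im[v0:v1,u0:u1,::-1],None,fx=s,fy=s,interpolation=cv2.INTER_CUBIC))
E
python3 - <<'E'
from h import *
a=shot('scene','s0.png');b=shot('top','t0.png')
print({k:np.round(v,3) if not isinstance(v,float) else v for k,v in readout.observe().items()})
for n in('scene','top'):
    c=eyes.camera_model(n); print(n,np.round(c['mtx'],1).tolist(),c['k1'],np.round(ray(n,320,200),3).tolist())
E
```

```text
{'time_s': 0.1, 'q': array([-77.824,  21.836,  74.379,   0.   ,  83.857, -12.336]), 'qvel': array([-0.023, -0.092, -0.202,  0.042,  0.019,  0.054]), 'joint_efforts': array([ 4.0000e-03, -4.4922e+01, -2.3166e+01, -0.0000e+00,  4.0000e-03,
        0.0000e+00]), 'position': array([ 0.228, -0.5  ,  0.248]), 'tool_rot': array([[ 0.91 ,  0.415, -0.   ],
       [ 0.415, -0.91 ,  0.001],
       [ 0.   , -0.001, -1.   ]]), 'ft_force': array([0.398, 0.091, 0.404]), 'wrist_torque': array([ 0.041, -0.041, -0.024]), 'grip_width': 0.08588482994205117}
scene [[465.8, 0.0, 319.2], [0.0, 465.8, 192.4], [0.0, 0.0, 1.0]] -0.09156246615849965 [[0.969, 0.42, 1.036], [-0.376, -0.371, -0.849]]
top [[417.9, 0.0, 316.4], [0.0, 417.9, 197.0], [0.0, 0.0, 1.0]] -0.03699929905034042 [[0.36, -0.034, 1.028], [0.171, 0.016, -0.985]]
```

View pics/s0.png

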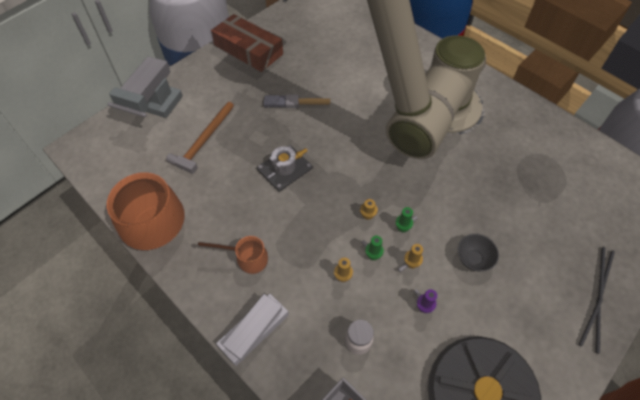

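View pics/t0.png

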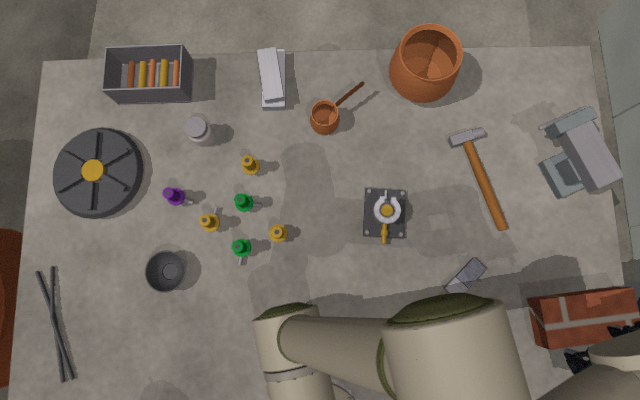

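Top view: brass nozzles at (209,222), (250,165) and (278,233, the short one), green ones at (243,202) and (241,247), and a purple one at (174,196). The one at (209,222) appears to have a steel pin towards (218,210); in the scene view it is at (415,256) with its pin at (403,268). The block is at (387,212), its pipe pointing image-down, so the slot should point image-up. I'll check both in close crops.

```bash
python3 - <<'E'
from h import *
a=cv2.imread('pics/t0.png');b=cv2.imread('pics/s0.png')
f=lambda i,u,v,r:cv2.resize(i[v-r:v+r,u-r:u+r],(400,300) if 0 else (300,300),interpolation=cv2.INTER_CUBIC)
cv2.imwrite('pics/c0.png',np.vstack([np.hstack([f(a,212,215,25),f(a,386,212,30)]),np.hstack([f(b,412,256,25),f(b,285,162,30)])]))
hsv=cv2.cvtColor(a,cv2.COLOR_BGR2HSV)
for n,lo,hi in(('brass',(12,130,60),(28,255,255)),):
    m=cv2.inRange(hsv,lo,hi); N,l,s,c=cv2.connectedComponentsWithStats(m)
    for i in range(1,N):
        if s[i,4]>60 and s[i,4]<900: print(n,s[i],c[i].round(1))
for u,v in((209,222),(387,212)): print(onz('top',u,v,.05).round(3))
E
```

```text
brass [414  23  49  49 381] [446.7  40.8]
brass [395  42  58  48 611] [421.1  66.9]
brass [149  59   6  28  72] [151.1  72. ]
brass [160  59   9  28 203] [163.8  72.4]
brass [138  61   9  26 188] [142.4  73.7]
brass [173  60   6  26  74] [174.8  72.7]
brass [328 102  10  24 100] [332.5 114.2]
brass [242 155  18  20 253] [250.2 164.9]
brass [ 82 159  23  23 401] [ 92.4 169.9]
brass [381 205  12  11 106] [386.4 210.1]
brass [199 214  21  18 262] [209.8 222.2]
brass [269 224  19  18 234] [278.1 233. ]
brass [381 224   7  20 106] [383.9 233.1]
[0.482 0.247 0.05 ]
[ 0.498 -0.175  0.05 ]
```

View pics/c0.png

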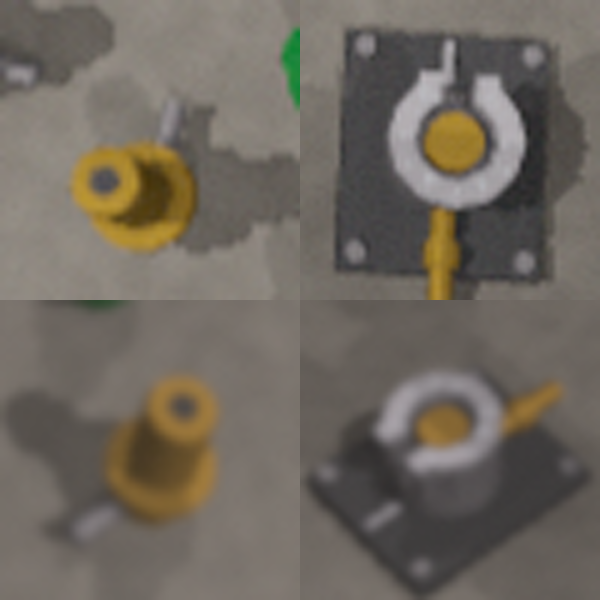

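The crops confirm it: the brass nozzle at (209,222) has the steel pin (tip about (216,206) top, (400,269) scene). The slot and index mark of the block point image-up in the top view. Next I'll compute poses from both views.

```bash
python3 - <<'E'
from h import *
def two(p,q):
    (o1,d1),(o2,d2)=ray('top',*p),ray('scene',*q)
    A=np.stack([d1,-d2],1); s=np.linalg.lstsq(A,o2-o1,rcond=None)[0]; a,b=o1+s[0]*d1,o2+s[1]*d2
    return ((a+b)/2).round(4),np.linalg.norm(a-b).round(4)
t=lambda x,y:(x/6+187-.4,y/6+190-.4); s=lambda x,y:(x/6+387-.4,y/6+231-.4)
T=lambda x,y:(x/5+356-.4,y/5+182-.4); S=lambda x,y:(x/5+255-.4,y/5+132-.4)
print('top tri',two(t(106,182),s(183,107)),onz('top',*t(106,182),.08).round(4),onz('scene',*s(183,107),.08).round(4))
print('pin tip',two(t(174,97),s(80,228)),onz('top',*t(174,97),.014).round(4),onz('scene',*s(80,228),.014).round(4))
a=cv2.imread('pics/t0.png'); 
# ring: light gray pixels near block
for n,f,c,r in(('top','t0',(386,210),18),('scene','s0',(285,157),18)):
    i=cv2.imread(f'pics/{f}.png'); h=cv2.cvtColor(i,cv2.COLOR_BGR2HSV)
    m=cv2.inRange(h,(0,0,135),(180,45,255)); k=np.zeros_like(m); cv2.circle(k,c,r,255,-1); m&=k
    N,l,st,ce=cv2.connectedComponentsWithStats(m); j=1+np.argmax(st[1:,4])
    P=np.argwhere(l==j)[:,::-1]; Q=np.array([onz(n,*p,.06)[:2] for p in P]).astype(np.float32)
    print(n,st[j],cv2.minEnclosingCircle(Q), np.median(h[l==j],axis=0))
sc=[onz('top',*T(*p),.014) for p in((66,44),(234,55),(54,251),(225,262))]
print('screws',np.round(sc,4).tolist(),np.mean(sc,0).round(4))
f=np.mean(sc[:2],0)-np.mean(sc[2:],0);g=sc[0]+sc[2]-sc[1]-sc[3]
print('yaw',np.degrees(np.arctan2(f[1],f[0])),np.degrees(np.arctan2(-g[0],g[1])))
ss=[onz('scene',*S(*p),.014) for p in((25,173),(268,167),(122,272))];print('sc screws',np.round(ss,4).tolist())
for p in((66,44),(234,55),(54,251)): pass
print('index',onz('top',*T(150,42),.012).round(4),onz('scene',*S(70,225),.012).round(4))
E
```

```text
top tri (array([0.4839, 0.2506, 0.0766]), np.float64(0.0003)) [0.4836 0.2495 0.08  ] [0.4856 0.2514 0.08  ]
pin tip (array([0.5253, 0.2422, 0.0181]), np.float64(0.0035)) [0.527  0.2419 0.014 ] [0.5224 0.2429 0.014 ]
top [374 192  27  31 339] ((0.5086442232131958, -0.17330774664878845), 0.03590776026248932) [150.   6. 165.]
scene [271 147  24  19 167] ((0.5072688460350037, -0.17321647703647614), 0.03121473826467991) [156.   9. 146.]
screws [[0.5581, -0.138, 0.014], [0.5509, -0.2203, 0.014], [0.456, -0.1284, 0.014], [0.4491, -0.2108, 0.014]] [ 0.5035 -0.1744  0.014 ]
yaw -5.357154953769855 -4.878090043261704
sc screws [[0.5524, -0.2205, 0.014], [0.4581, -0.128, 0.014], [0.56, -0.1352, 0.014]]
index [ 0.5586 -0.1796  0.012 ] [ 0.5579 -0.1785  0.012 ]
```

Block centre is about (0.505,-0.174), yaw about -5°. Nozzle axis is about (0.4845,0.2505), pin yaw about -11.5°, pin length 41 mm against the 42 mm given, and top height 77 mm against 80 mm. I'll grip with the jaws along the pin direction, which keeps the fingers clear of the neighbours. First I turn the wrist.

Call:
arm_command:
  rows: "0 0 0 0 0 0 -7; 0 0 0 0 0 0 -7; 0 0 0 0 0 0 -7; 0 0 0 0 0 0 -7; 0 0 0 0 0 0 -7"

```text
time_s: 0.52
position: [0.2281, -0.5003, 0.2479]
tool_rot: [[0.502, 0.865, -0.0], [0.865, -0.502, 0.001], [0.001, -0.001, -1.0]]
ft_force: [-0.1, -0.3, 0.3]
grip_width: 0.0854
```

Call:
arm_command:
  rows: "0 0 0 0 0 0 -7; 0 0 0 0 0 0 -7; 0 0 0 0 0 0 -5; 0 30 4 0 0 0 0; 0 39 5 0 0 0 0"

```text
time_s: 0.93
position: [0.2502, -0.4352, 0.2473]
tool_rot: [[0.201, 0.98, -0.0], [0.98, -0.201, 0.001], [0.001, -0.001, -1.0]]
ft_force: [1.5, -0.8, 0.3]
grip_width: 0.0853
```

Call:
arm_command:
  rows: "0 39 5 0 0 0 0; 0 39 5 0 0 0 0; 0 39 5 0 0 0 0; 0 39 5 0 0 0 0; 0 39 5 0 0 0 0"

```text
time_s: 1.35
position: [0.3141, -0.2465, 0.2481]
tool_rot: [[0.2, 0.98, -0.0], [0.98, -0.2, 0.0], [0.0, -0.0, -1.0]]
ft_force: [1.3, -0.0, 1.0]
grip_width: 0.0858
```

Call:
arm_command:
  rows: "0 39 5 0 0 0 0; 0 39 5 0 0 0 0; 0 39 5 0 0 0 0; 0 39 5 0 0 0 0; 0 39 5 0 0 0 0"

```text
time_s: 1.77
position: [0.3774, -0.0604, 0.2483]
tool_rot: [[0.2, 0.98, 0.0], [0.98, -0.2, -0.0], [-0.0, 0.0, -1.0]]
ft_force: [0.8, -0.2, 0.1]
grip_width: 0.0854
```

Call:
arm_command:
  rows: "0 39 5 0 0 0 0; 0 39 5 0 0 0 0; 0 39 5 0 0 0 0; 0 39 5 0 0 0 0; 0 39 5 0 0 0 0"

```text
time_s: 2.18
position: [0.4407, 0.126, 0.2482]
tool_rot: [[0.199, 0.98, -0.0], [0.98, -0.199, -0.0], [-0.0, -0.0, -1.0]]
ft_force: [0.5, -0.8, 0.3]
grip_width: 0.0854
```

Call:
arm_command:
  rows: "0 39 5 0 0 0 0; 0 39 5 0 0 0 0; 0 39 5 0 0 0 0; 0 10 2 20 0 0 0; 0 0 0 35 0 0 0"

```text
time_s: 2.6
position: [0.4845, 0.2479, 0.1948]
tool_rot: [[0.196, 0.981, 0.007], [0.981, -0.196, 0.002], [0.003, 0.006, -1.0]]
ft_force: [0.8, -0.9, -0.9]
grip_width: 0.0856
```

Call:
arm_command:
  rows: "0 0 0 35 0 0 0; 0 0 0 0 0 0 0; 0 0 0 0 0 0 0"

```text
time_s: 2.85
position: [0.4823, 0.2447, 0.1578]
tool_rot: [[0.199, 0.98, -0.003], [0.98, -0.199, -0.001], [-0.002, -0.003, -1.0]]
ft_force: [0.2, 0.6, 0.6]
grip_width: 0.0855
```

```bash
python3 - <<'E'
from h import *
a=shot('scene','s1.png');b=shot('top','t1.png')
f=lambda i,u,v:cv2.resize(i[v-50:v+50,u-65:u+65],(780,600),interpolation=cv2.INTER_CUBIC)
cv2.imwrite('pics/c1.png',np.vstack([cv2.resize(f(a,415,240),(390,300)),cv2.resize(f(b,205,220),(390,300))])[:,:,::-1])
E
```

```text
(no output)
```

View pics/c1.png

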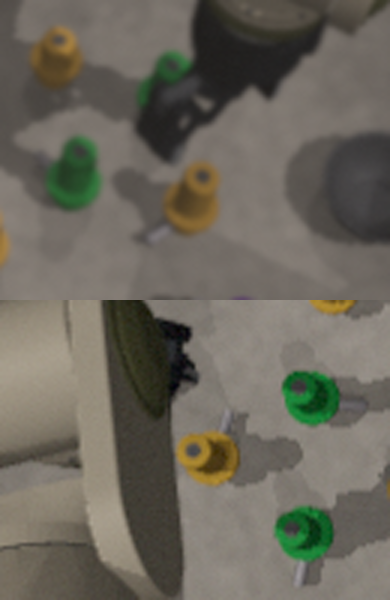

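```bash
python3 - <<'E'
from h import *
o=readout.observe();R=np.array(o['tool_rot']);p=np.array(o['position']);print(p.round(4))
for s in(-50,50):
    P=p+R@[0,s/1e3,0.004]; print(s,proj('scene',P).round(1),proj('top',P).round(1))
print(proj('scene',[.4845,.2505,.08]),(R.T@(np.array([.4845,.2505,.056])-p)*1e3).round(1))
E
```

```text
[0.4836 0.2449 0.1604]
-50 [438.6 218.7] [190.5 238.6]
50 [403.4 242.2] [201.4 192.7]
[417.08497988 247.89613929] [  5.5  -0.5 104.4]
```

The finger seen at about (405,240) in the scene and (202,190) in the top view matches the projection, and the nozzle sits as measured. I'll descend.

Call:
arm_command:
  rows: "0 3 0 15 0 0 0; 0 2.5 0 25 0 0 0; 0 0 0 25 0 0 0; 0 0 0 20 0 0 0; 0 0 0 12 0 0 0"

```text
time_s: 3.37
position: [0.4844, 0.2502, 0.0616]
tool_rot: [[0.2, 0.98, 0.002], [0.98, -0.2, 0.0], [0.001, 0.001, -1.0]]
ft_force: [-0.5, -0.1, -0.7]
grip_width: 0.0855
```

Call:
arm_command:
  rows: "0 0 0 6 0 0 0; 0 0 0 0 0 0 0; 0 0 0 0 0 0 0"

```text
time_s: 3.62
position: [0.4848, 0.2504, 0.0569]
tool_rot: [[0.199, 0.98, 0.003], [0.98, -0.199, 0.001], [0.001, 0.002, -1.0]]
ft_force: [0.3, 0.2, -0.1]
grip_width: 0.0855
```

Call:
arm_command:
  rows: "0.5 0 0 0 0 0 0; 0.8 0 0 0 0 0 0; 1 0 0 0 0 0 0; 1 0 0 0 0 0 0; 1 0 0 0 0 0 0"
  squeeze: 70

```text
time_s: 4.03
position: [0.4841, 0.2503, 0.0558]
tool_rot: [[0.199, 0.98, 0.001], [0.98, -0.199, 0.0], [0.0, 0.001, -1.0]]
ft_force: [-1.0, -0.2, 6.9]
grip_width: 0.0269
```

Call:
arm_command:
  rows: "1 0 0 0 0 0 0; 1 0 0 0 0 0 0; 1 0 0 0 0 0 0; 1 0 0 0 0 0 0; 1 0 0 0 0 0 0"

```text
time_s: 4.45
position: [0.484, 0.2503, 0.0558]
tool_rot: [[0.199, 0.98, 0.001], [0.98, -0.199, 0.0], [0.0, 0.001, -1.0]]
ft_force: [-1.4, -1.1, 5.3]
grip_width: 0.0264
```

Gripped (26.4 mm against the 28 mm stem). I'll lift.

Call:
arm_command:
  rows: "1 0 0 -8 0 0 0; 1 0 0 -20 0 0 0; 1 0 0 -30 0 0 0; 1 0 0 -30 0 0 0; 1 0 0 -30 0 0 0"

```text
time_s: 4.87
position: [0.4832, 0.2501, 0.1746]
tool_rot: [[0.199, 0.98, -0.002], [0.98, -0.199, -0.0], [-0.001, -0.001, -1.0]]
ft_force: [1.2, 0.5, -3.2]
grip_width: 0.0263
```

Call:
arm_command:
  rows: "1 0 0 -12 0 0 0; 1 0 0 0 0 0 0; 1 0 0 0 0 0 0; 1 0 0 0 0 0 0"

```text
time_s: 5.2
position: [0.483, 0.25, 0.1838]
tool_rot: [[0.199, 0.98, -0.003], [0.98, -0.199, -0.001], [-0.001, -0.003, -1.0]]
ft_force: [0.0, 0.0, -2.6]
grip_width: 0.0269
```

Call:
arm_command:
  rows: "1 -20 5 0 0 0 0; 1 -34 9 0 0 0 0; 1 -34 9 0 0 0 0; 1 -34 9 0 0 0 0; 1 -34 9 0 0 0 0"

```text
time_s: 5.62
position: [0.4921, 0.0877, 0.1838]
tool_rot: [[0.199, 0.98, -0.003], [0.98, -0.199, 0.0], [-0.0, -0.003, -1.0]]
ft_force: [0.3, -0.0, -2.7]
grip_width: 0.0265
```

Call:
arm_command:
  rows: "1 -34 9 0 0 0 0; 1 -34 9 0 0 0 0; 1 -34 9 0 0 0 0; 1 -34 9 0 0 0 0; 1 -34 9 0 0 0 0"

```text
time_s: 6.03
position: [0.5023, -0.0879, 0.1838]
tool_rot: [[0.199, 0.98, -0.003], [0.98, -0.199, 0.001], [0.001, -0.003, -1.0]]
ft_force: [0.4, -0.3, -2.8]
grip_width: 0.0267
```

Call:
arm_command:
  rows: "1 -34 9 0 0 0 0; 1 -34 9 0 0 0 0; 1 -17 2 0 0 0 0; 1 0 0 0 0 0 -6.4; 1 0 0 0 0 0 0"

```text
time_s: 6.45
position: [0.5051, -0.1745, 0.1835]
tool_rot: [[0.087, 0.996, -0.003], [0.996, -0.087, 0.002], [0.002, -0.003, -1.0]]
ft_force: [-0.7, 0.3, -3.0]
grip_width: 0.0269
```

Call:
arm_command:
  rows: "1 0 0 0 0 0 0; 1 0 0 0 0 0 0; 1 0 0 0 0 0 0; 1 0 0 0 0 0 0"

```text
time_s: 6.78
position: [0.5058, -0.173, 0.1852]
tool_rot: [[0.089, 0.996, -0.0], [0.996, -0.089, 0.0], [0.0, -0.0, -1.0]]
ft_force: [-0.1, 0.0, -2.9]
grip_width: 0.0267
```

```bash
python3 - <<'E'
from h import *
o=readout.observe();print(np.round(o['position'],4),np.round(o['tool_rot'],4).tolist())
a=shot('scene','s2.png');b=shot('top','t2.png')
P=np.array(o['position']);print(proj('scene',P),proj('top',P))
f=lambda i,u,v:cv2.resize(i[v-40:v+40,u-50:u+50],(700,560),interpolation=cv2.INTER_CUBIC)
u,v=proj('scene',P-[0,0,.04]).astype(int);print(u,v)
cv2.imwrite('pics/c2.png',np.vstack([f(a,u,v)])[:,:,::-1])
u,v=proj('top',P-[0,0,.04]).astype(int);print(u,v)
cv2.imwrite('pics/c3.png',np.vstack([f(b,u,v)])[:,:,::-1])
E
```

```text
[ 0.5058 -0.173   0.1852] [[0.0889, 0.996, -0.0003], [0.996, -0.0889, 0.0002], [0.0002, -0.0003, -1.0]]
[279.06672491 124.10137727] [394.98580851 198.9551176 ]
280 134
392 202
```

View pics/c2.png

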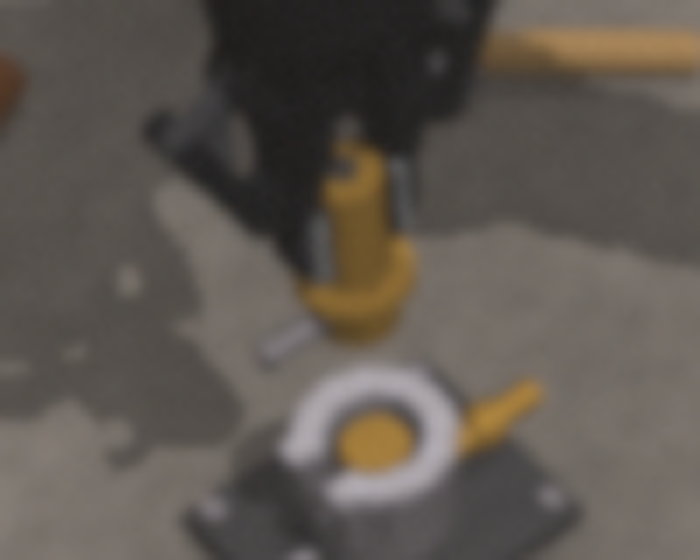

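View pics/c3.png

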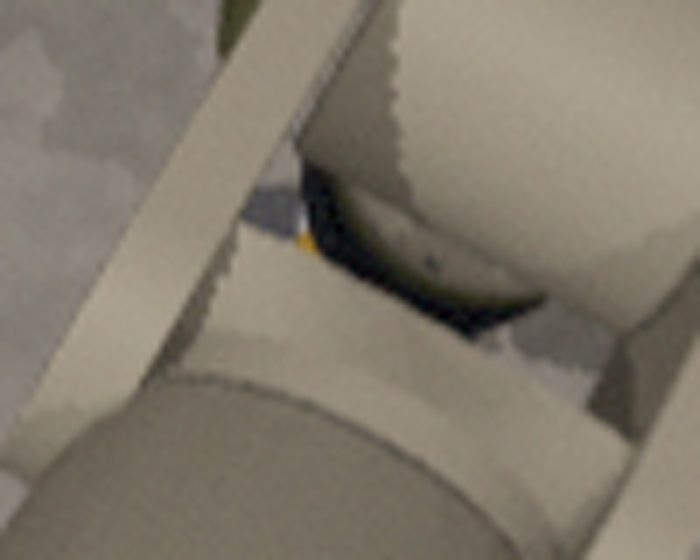

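Scene view: the nozzle hangs upright in the jaws with its pin tip at crop (265,357). Ring and plunger are visible below it, the slot to the lower left. The top view is blocked by the arm. I'll compare everything within the one scene camera.

```bash
python3 - <<'E'
from h import *
C=lambda x,y:((x+.5)/7-.5+230,(y+.5)/7-.5+94)
tip=onz('scene',*C(265,357),.142);print('pin tip',tip.round(4), 'yaw',np.degrees(np.arctan2(tip[1]+.173,tip[0]-.5058)),np.hypot(tip[1]+.173,tip[0]-.5058))
for x in(303,418): print('flange side',onz('scene',*C(x,283),.156).round(4))
print('flange mid should be',(np.array(proj('scene',[.5058,-.173,.156]))-[230,94])*7, 'foot',(np.array(proj('scene',[.5058,-.173,.129]))-[230,94])*7)
print('plunger',onz('scene',*C(376,443),.054).round(4))
i=cv2.imread('pics/s2.png'); h=cv2.cvtColor(i,cv2.COLOR_BGR2HSV)
m=cv2.inRange(h,(12,120,60),(28,255,255));N,l,s,c=cv2.connectedComponentsWithStats(m)
for j in range(1,N):
    if s[j,4]>30 and abs(c[j][0]-283)<30 and abs(c[j][1]-150)<30: print(s[j],c[j],onz('scene',*c[j],.054).round(4))
# outer ring ellipse from bright pixels
m=cv2.inRange(h,(0,0,130),(180,45,255));m[:140]=0;m[:,:265]=0;m[170:]=0;m[:,300:]=0
N,l,s,c=cv2.connectedComponentsWithStats(m);j=1+np.argmax(s[1:,4]);P=np.argwhere(l==j)[:,::-1].astype(np.int32)
hull=cv2.convexHull(P)[:,0];W=np.array([onz('scene',*p,.06)[:2] for p in hull])
A=np.c_[2*W,np.ones(len(W))];x=np.linalg.lstsq(A,(W**2).sum(1),rcond=None)[0];print('ring',x[:2],np.sqrt(x[2]+x[:2]@x[:2]),s[j],cv2.minEnclosingCircle(W.astype(np.float32)))
E
```

```text
pin tip [ 0.5474 -0.1754  0.142 ] yaw -3.2867735755523606 0.041662155535142034
flange side [ 0.5224 -0.181   0.156 ]
flange side [ 0.4945 -0.1518  0.156 ]
flange mid should be [350.08698871 265.75039635] foot [355.86063147 314.66889997]
plunger [ 0.5048 -0.1729  0.054 ]
[273 115  16  28 241] [281.45228216 129.90456432] [ 0.4443 -0.2443  0.054 ]
[296 149  11   9  52] [300.42307692 153.05769231] [ 0.4646 -0.1491  0.054 ]
[279 153  10   8  57] [283.21052632 156.73684211] [ 0.5047 -0.1733  0.054 ]
ring [ 0.50463127 -0.1745078 ] 0.03284968236616519 [271 145  25  21 247] ((0.5052839517593384, -0.17541493475437164), 0.03396886959671974)
```

Call:
arm_command:
  rows: "1 -1.5 -0.7 10 0 0 0; 1 0 0 20 0 0 0; 1 0 0 20 0 0 0; 1 0 0 12 0 0 0; 1 0 0 3 0 0 0"

```text
time_s: 7.3
position: [0.5042, -0.1745, 0.1184]
tool_rot: [[0.089, 0.996, -0.003], [0.996, -0.089, 0.002], [0.002, -0.003, -1.0]]
ft_force: [-0.8, 0.5, -2.7]
grip_width: 0.0262
```

Call:
arm_command:
  rows: "1 0 0 0 0 0 0; 1 0 0 0 0 0 0; 1 0 0 0 0 0 0"

```text
time_s: 7.55
position: [0.5055, -0.1753, 0.1213]
tool_rot: [[0.089, 0.996, 0.002], [0.996, -0.089, -0.001], [-0.001, 0.002, -1.0]]
ft_force: [0.3, 0.1, -2.8]
grip_width: 0.0267
```

```bash
python3 - <<'E'
from h import *
o=readout.observe();print(np.round(o['position'],4),np.round(o['tool_rot'],4).tolist(),np.round(o['ft_force'],1))
a=shot('scene','s3.png');crop(a,245,110,325,170,9,'c4.png')
p=np.array(o['position']);z=p[2]-.0558
for n,P in(('foot',[p[0],p[1],z]),('seat',[.505,-.1737,.06])): print(n,(proj('scene',P)-[245,110])*9)
E
```

```text
[ 0.5055 -0.1753  0.1213] [[0.0887, 0.9961, 0.0016], [0.9961, -0.0887, -0.001], [-0.0009, 0.0017, -1.0]] [ 0.3  0.1 -2.8]
foot [334.3949295  394.39704775]
seat [340.67958211 408.07161434]
```

View pics/c4.png

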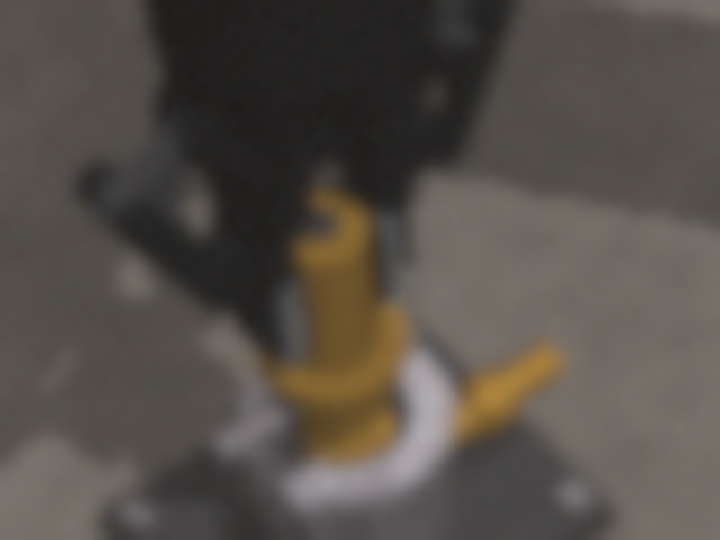

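The foot stands just above the mouth and looks centred; the slot edges are near (231,441) and (296,486), with the pin between them. Going down in small steps, watching the force.

Call:
arm_command:
  rows: "1 0 0 3 0 0 0; 1 0 0 3 0 0 0; 1 0 0 2 0 0 0; 1 0 0 0 0 0 0; 1 0 0 0 0 0 0"

```text
time_s: 8.02
position: [0.5049, -0.1751, 0.1122]
tool_rot: [[0.089, 0.996, -0.0], [0.996, -0.089, 0.0], [0.0, -0.0, -1.0]]
ft_force: [0.5, 0.4, -2.0]
grip_width: 0.0266
```

Call:
arm_command:
  rows: "1 0 0 2 0 0 0; 1 0 0 2 0 0 0; 1 0 0 0 0 0 0; 1 0 0 0 0 0 0"

```text
time_s: 8.35
position: [0.5052, -0.1752, 0.1086]
tool_rot: [[0.089, 0.996, 0.001], [0.996, -0.089, -0.0], [-0.0, 0.001, -1.0]]
ft_force: [-0.3, -0.0, 2.6]
grip_width: 0.0266
```

Call:
arm_command:
  rows: "1 0 0 1.5 0 0 0; 1 0 0 1.5 0 0 0; 1 0 0 0 0 0 0; 1 0 0 0 0 0 0"

```text
time_s: 8.68
position: [0.5052, -0.1752, 0.1055]
tool_rot: [[0.089, 0.996, 0.001], [0.996, -0.089, -0.0], [-0.0, 0.001, -1.0]]
ft_force: [-0.1, -0.8, 2.5]
grip_width: 0.0267
```

Push of about 5.4 N is the plunger spring alone, with little side force, so the pin is entering the slot. Continuing.

Call:
arm_command:
  rows: "1 0 0 1.5 0 0 0; 1 0 0 1.5 0 0 0; 1 0 0 1.5 0 0 0; 1 0 0 0 0 0 0; 1 0 0 0 0 0 0"

```text
time_s: 9.1
position: [0.5051, -0.1752, 0.1009]
tool_rot: [[0.089, 0.996, 0.0], [0.996, -0.089, -0.0], [-0.0, 0.0, -1.0]]
ft_force: [1.8, 0.5, 4.7]
grip_width: 0.0262
```

Call:
arm_command:
  rows: "1 0 0 1.5 0 0 0; 1 0 0 1.5 0 0 0; 1 0 0 1.5 0 0 0; 1 0 0 0 0 0 0; 1 0 0 0 0 0 0"

```text
time_s: 9.52
position: [0.5052, -0.1752, 0.0964]
tool_rot: [[0.089, 0.996, 0.0], [0.996, -0.089, -0.0], [-0.0, 0.001, -1.0]]
ft_force: [0.3, 0.2, 4.4]
grip_width: 0.027
```

Call:
arm_command:
  rows: "1 0 0 1 0 0 0; 1 0 0 1 0 0 0; 1 0 0 0 0 0 0; 1 0 0 0 0 0 0"

```text
time_s: 9.85
position: [0.5052, -0.1752, 0.0945]
tool_rot: [[0.089, 0.996, 0.001], [0.996, -0.089, -0.0], [-0.0, 0.001, -1.0]]
ft_force: [0.0, 0.1, 4.4]
grip_width: 0.0267
```

Call:
arm_command:
  rows: "1 0 0 0.8 0 0 0; 1 0 0 0.8 0 0 0; 1 0 0 0 0 0 0; 1 0 0 0 0 0 0"

```text
time_s: 10.18
position: [0.5052, -0.1752, 0.0929]
tool_rot: [[0.089, 0.996, 0.001], [0.996, -0.089, -0.0], [-0.0, 0.001, -1.0]]
ft_force: [0.0, -0.7, 6.7]
grip_width: 0.0265
```

Call:
arm_command:
  rows: "1 0 0 0.5 0 0 0; 1 0 0 0 0 0 0; 1 0 0 0.5 0 0 0; 1 0 0 0 0 0 0; 1 0 0 0 0 0 0"

```text
time_s: 10.6
position: [0.5051, -0.1752, 0.0919]
tool_rot: [[0.089, 0.996, 0.001], [0.996, -0.089, -0.0], [-0.0, 0.001, -1.0]]
ft_force: [0.8, 0.4, 6.3]
grip_width: 0.0264
```

Call:
arm_command:
  rows: "1 0 0 0.4 0 0 0; 1 0 0 0 0 0 0; 1 0 0 0 0 0 0"

```text
time_s: 10.85
position: [0.5052, -0.1752, 0.0919]
tool_rot: [[0.089, 0.996, 0.001], [0.996, -0.089, -0.001], [-0.0, 0.001, -1.0]]
ft_force: [-0.0, 0.7, 9.9]
grip_width: 0.0268
```

Call:
arm_command:
  rows: "1 0 0 0.4 0 0 0; 1 0 0 0 0 0 0; 1 0 0 0 0 0 0"

```text
time_s: 11.1
position: [0.5052, -0.1753, 0.0918]
tool_rot: [[0.089, 0.996, 0.001], [0.996, -0.089, -0.001], [-0.001, 0.001, -1.0]]
ft_force: [-0.9, 1.9, 12.5]
grip_width: 0.0267
```

Call:
arm_command:
  rows: "1 0 0 0.3 0 0 0; 1 0 0 0 0 0 0; 1 0 0 0 0 0 0"

```text
time_s: 11.35
position: [0.5052, -0.1753, 0.0918]
tool_rot: [[0.089, 0.996, 0.001], [0.996, -0.089, -0.001], [-0.001, 0.001, -1.0]]
ft_force: [-1.7, 0.9, 14.7]
grip_width: 0.026
```

The TCP stopped at 0.0918, exactly the predicted seat height, and the force then rose steeply: the flange is on the ring. One more touch, then a check by eye.

Call:
arm_command:
  rows: "1 0 0 0.3 0 0 0; 1 0 0 0 0 0 0; 1 0 0 0 0 0 0; 1 0 0 0 0 0 0; 1 0 0 0 0 0 0"

```text
time_s: 11.77
position: [0.5052, -0.1753, 0.0918]
tool_rot: [[0.089, 0.996, 0.001], [0.996, -0.089, -0.001], [-0.001, 0.002, -1.0]]
ft_force: [-1.2, 1.5, 18.6]
grip_width: 0.0268
```

```bash
python3 - <<'E'
from h import *
for _ in range(4):
    a=eyes.get_image('scene'); o=readout.observe();print(np.round(o['position'],4),np.round(o['ft_force'],1),np.round(o['wrist_torque'],2))
crop(a,245,110,325,170,9,'c5.png')
for P in ([.505,-.174,.066],[.547,-.1775,.048]): print((proj('scene',P)-[245,110])*9)
E
```

```text
[ 0.5052 -0.1752  0.0917] [-3.   1.4 18.1] [ 0.27  0.7  -0.03]
[ 0.5052 -0.1752  0.0917] [-2.7  1.4 18.8] [0.31 0.71 0.  ]
[ 0.5053 -0.1752  0.0917] [-3.1  1.8 17.8] [0.33 0.71 0.03]
[ 0.5052 -0.1752  0.0917] [-1.8  1.6 19.5] [ 0.33  0.74 -0.02]
[338.49110544 394.97944496]
[230.06369493 508.81158911]
```

View pics/c5.png

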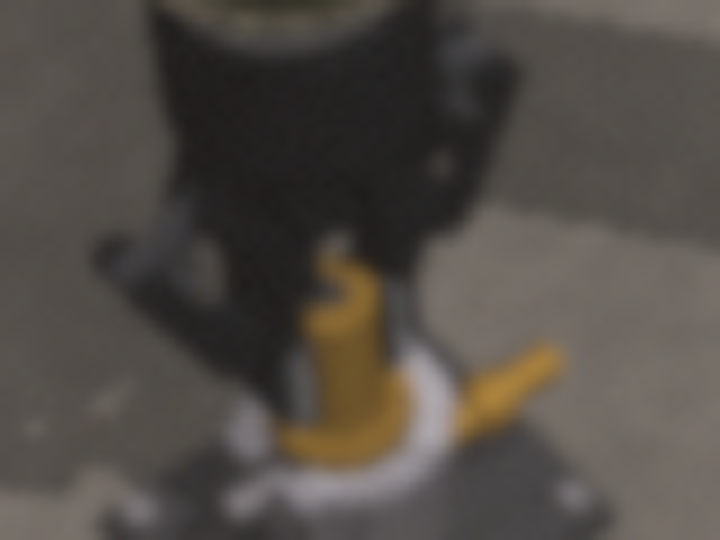

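The flange lies flush on the ring and the pin protrudes through the slot at about (245,500). The force is a steady 18–19 N and nothing is moving, so I'm handing in.

```bash
python3 -c "
from rig import env; print(env.close_job())"
```

```text
the job is handed in; nothing more can be done
None
```

I gripped the brass nozzle with the side pin, lifted it and turned it about 6° to line the pin up with the slot. I then pressed it down in small steps onto the stop ring. I handed the job in with it still gripped and pressed down, at about 12 s of the 45 s allowed; no verdict was reported.

- **Seating:** the tool stopped at 0.0918 m, the height I had predicted for the flange meeting the ring, and the force then rose steeply.
- **Hold:** the force reading was steady at about 18–19 N upward. Adding the nozzle's weight, the push is about 21 N, slightly above the suggested 15–20 N and far below the 60 N limit.
- **Position:** the last picture shows the flange on the ring and the pin out through the slot. The tool is vertical to about 0.1°.
- **Bystanders:** I felt no contact with anything else during the moves, but I did not measure the bystanders afterwards.

**Small disagreements:**
- The two cameras differed by about 2 mm.
- The spring force read about 2 N lower than expected partway down, at about 15 mm of travel.
- A side force of 2–3 N remained at the end.

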